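# Load the free station of a two-station holding jig and swing its bail over

## Task

The hinged bail of the sloping two-station jig lies over one of the stations: load the heat sink into the other one, fins up, its length up and down the slope and in the middle of the rubber pad, keeping hold of it until it lies flat on the bed, and bring its lower end right down against both stop pins. Then swing the bail across and lower it, without letting it drop, until its rubber sleeve rests on the fins. Leave the other things on the bench where they are.

Things in the scene. Friction and masses are not known exactly. Their poses are not given: they have to be found in the camera images.
- heat_sink_center (a point): Centre (half-way up, mid-length) of the loose finned aluminium heat sink, on the bench, fins up. x along its length, y across, z up. 86 x 50 x 26 mm; finned block 60 mm long, x -29 to +31 mm, then a 4 mm thick flange at each end. Thin legs stick out 4 mm more mid-way at the -x end and pass between the stop pins: either end may be the lower. Grip across the 50 mm. About 0.11 kg.
- bed: Sloping plate of the fixed jig, 150 x 290 mm, inclined 30 deg, low edge to the right as seen from the robot. Origin mid top face; x up the slope, y to its near end, z square out. Stations at y = +66 (near), -66 mm (far): each a flush pad 60 mm wide and two stop pins, 10 mm thick, 14 high, 32 apart, touching the part at x = -43 mm. Friction holds a heat sink anywhere on the slope: push it down to the pins.
- station_near (a point): Where the heat sink's centre is when fully down against the pins in the near station (13 mm above the bed). Axes as the bed's.
- station_far (a point): The same for the far station.
- bail_hinge (a point): Middle of the bail's hinge axis, 32 mm above the bed, midway between the stations; the axis runs along the bed's x. Axes as the bed's. Hinge lugs stand 51 to 59 mm from it on both sides in x, with nothing between them.
- bail (a joint): Angle of the bail: 0 standing square out from the bed, +1.65 (stop) lying over the empty near station, -1.65 over the empty far one, about +1.57 or -1.57 when its sleeve rests on a heat sink there. Swings freely and falls to either side by its weight (0.16 kg); at the start it rests on one side.
- bail_grip (a point): Middle of the bail's outer rod, where to grip or push it. The bail is a U-shaped steel frame: two 10 mm arms, 86 mm clear between them, joined 126 mm from the hinge by this round rod (12 mm thick, along the bed's x) and 66 mm from the hinge by a rod with a 12 mm thick rubber sleeve, which bears on the fins. The outer rod can turn between the fingers as the bail swings.
- side_cutters: Bystander: blue-handled side cutters, 55 x 134 x 14 mm; origin at the middle of its underside.
- terminal_block: Bystander: white eight-way terminal block, 20 x 67 x 19 mm; origin at the middle of its underside.
- solder_spool: Bystander: spool, 52 mm across, 36 mm high; origin at the middle of its underside.
- caliper: Bystander: caliper, 185 mm long; origin at the middle of its underside.

How it is judged (in metres and radians):
On the way, in this order (a step that is already met when the one before it is completed fails the run):
1. the heat sink lies flat on the pad of the station that the bail is not over, still held by the fingers (((x of heat_sink_center in the frame of bed between -0.008 and 0.03 m and y of heat_sink_center in the frame of bed between 0.054 and 0.078 m and z of heat_sink_center in the frame of bed between 0.007 and 0.017 m and angle between the z axis of heat_sink_center and the z axis of bed, either way round below 0.12 rad and angle between the x axis of heat_sink_center and the x axis of bed, either way round below 0.15 rad and angle between heat_sink_center's own z axis and vertical below 0.9 rad and value of joint bail below 0.3 rad) or (x of heat_sink_center in the frame of bed between -0.008 and 0.03 m and y of heat_sink_center in the frame of bed between -0.078 and -0.054 m and z of heat_sink_center in the frame of bed between 0.007 and 0.017 m and angle between the z axis of heat_sink_center and the z axis of bed, either way round below 0.12 rad and angle between the x axis of heat_sink_center and the x axis of bed, either way round below 0.15 rad and angle between heat_sink_center's own z axis and vertical below 0.9 rad and value of joint bail above -0.3 rad)) and contact force between the fingers and heat_sink above 1 N), for 0.1 s.
2. the bail's sleeve rests on the heat sink in that station (((x of heat_sink_center in the frame of bed between -0.003 and 0.003 m and y of heat_sink_center in the frame of bed between 0.054 and 0.078 m and z of heat_sink_center in the frame of bed between 0.007 and 0.017 m and angle between the z axis of heat_sink_center and the z axis of bed, either way round below 0.12 rad and angle between the x axis of heat_sink_center and the x axis of bed, either way round below 0.15 rad and angle between heat_sink_center's own z axis and vertical below 0.9 rad and value of joint bail between 1.5 and 1.62 rad and contact force between bail and heat_sink above 0.1 N) or (x of heat_sink_center in the frame of bed between -0.003 and 0.003 m and y of heat_sink_center in the frame of bed between -0.078 and -0.054 m and z of heat_sink_center in the frame of bed between 0.007 and 0.017 m and angle between the z axis of heat_sink_center and the z axis of bed, either way round below 0.12 rad and angle between the x axis of heat_sink_center and the x axis of bed, either way round below 0.15 rad and angle between heat_sink_center's own z axis and vertical below 0.9 rad and value of joint bail between -1.62 and -1.5 rad and contact force between bail and heat_sink above 0.1 N))), for 0.2 s.
At the end, for the whole second after the job is handed in: Heat sink fins up, flat (7 deg) in one station, within 12 mm of its middle across the slope, 8 deg of straight up it and 3 mm of its seat on the pins; bail over the same station, its sleeve bearing on the fins (joint 1.50 to 1.62 to that side); all at rest (((x of heat_sink_center in the frame of bed between -0.003 and 0.003 m and y of heat_sink_center in the frame of bed between 0.054 and 0.078 m and z of heat_sink_center in the frame of bed between 0.007 and 0.017 m and angle between the z axis of heat_sink_center and the z axis of bed, either way round below 0.12 rad and angle between the x axis of heat_sink_center and the x axis of bed, either way round below 0.15 rad and angle between heat_sink_center's own z axis and vertical below 0.9 rad and value of joint bail between 1.5 and 1.62 rad) or (x of heat_sink_center in the frame of bed between -0.003 and 0.003 m and y of heat_sink_center in the frame of bed between -0.078 and -0.054 m and z of heat_sink_center in the frame of bed between 0.007 and 0.017 m and angle between the z axis of heat_sink_center and the z axis of bed, either way round below 0.12 rad and angle between the x axis of heat_sink_center and the x axis of bed, either way round below 0.15 rad and angle between heat_sink_center's own z axis and vertical below 0.9 rad and value of joint bail between -1.62 and -1.5 rad)) and contact force between bail and heat_sink above 0.1 N and linear speed of heat_sink below 0.01 m/s and velocity of joint bail between -0.05 and 0.05 rad/s); the robot touches nothing.
It fails at once if the bail was let drop (faster than 3 rad/s) with the heat sink in a station (distance between heat_sink_center and bed below 0.09 m and (velocity of joint bail above 3 rad/s or velocity of joint bail below -3 rad/s)).
It fails at once if a bystander was moved by more than 15 mm (distance of any of side_cutters, terminal_block, solder_spool, caliper from where it was at the start of the episode above 0.015 m).
It also fails if it takes over 59 s, if anything falls off the work surface, if the arm or the gripper's body presses on something with over 40 N, if the wrist force passes 120 N, or if a joint passes its speed limit or range.

## Robot

A 6-joint arm with a two-finger parallel gripper is mounted at the origin on a cart in front of the work surface, level with it; the furniture and walls round the work are solid. World frame = base frame: x ahead of the robot, y to its left, z up, the work surface at z = 0. Lengths are in mm, angles in rad, forces in N, time in s.
With the tool pointing down it reaches from about 375 to 900 mm from the base axis. Payload 3.1 kg.
Tool frame: the origin (TCP) lies between the finger pads; the fingertips stand 25 mm ahead of it and the grasp point (between the pads) lies 6 mm ahead of it; z points along the fingers, y is the line along which they close (so a half turn about z gives the same grasp; the last joint's range is limited). The gripper opens to 85 mm and grips with 20 to 120 N. Pads are 22 mm wide; open, the fingers measure 114 mm over their backs; the gripper's body (76 mm by 85 mm) begins 54 mm behind the grasp point. The pads swing forward as they close: fully open they stand 13 mm farther back than shut.
Start: joints at [-1.379, 0.527, 1.433, -0, 1.181, -0.178], TCP at [225.914, -582.717, 220.11] pointing down, gripper open.
Joint ranges: [-3.08, 3.08], [-0.75, 2.2], [0.22, 2.44], [-1.43, 4.57], [0, 2.65], [-2.85, 2.85]. Speed limits (rad/s): [2.79, 2.79, 3.14, 3.14, 3.14, 3.14].

## Interface

Orientations are given as a unit quaternion [w, x, y, z].
In Python, from workcell import telemetry, vision, env gives the robot as it stands.
- The arm moves only by the tool send_rows, never from a script. Its argument "deltas" is a list of rows, each an object of numbers: "grip": the opening, from 0 (shut) to 1 (fully open); "tx", "ty", "tz": the shift along the tool's x, y, z in cm; "spin": the turn about the tool's z in rad. A call has 1 to 8 rows; each row shifts and turns the commanded pose from where the row before left it, along the tool's axes as they then stand; what a row does not reach is not made up. A row lasts 1/8 s, in which the tool goes at most 62.5 mm and 10.7 degrees, less where a joint would pass 70% of its speed; a pose out of reach is approached as far as the arm can. A call is refused whole if a number of a shift passes 6.25 or a number of a turn 0.188, either way. A call with a gripper value outside its range is refused whole. The fingers move at their own pace and stop on an object; the grip force is fixed at half the most. Time passes only in rows, so rows that do not move let the fingers close. It gives the time, the measured TCP pose, the force, the opening and the grip force at its end, in the units of the state.
- telemetry.read_state(): the state, without advancing time (a new reading comes with each control period).
- vision.grab_frame(name): name is "side" or "top" or "wrist"; returns a dict with "img" (420x560x3 uint8, red, green, blue), "fx", "fy", "cx", "cy" (pixels), "position" and "rotation" of the camera in the world. Camera axes: x right, y down, z forward; pixel columns grow to the right and rows downward; lengths in mm; the calibration is good to about 2 mm. The wrist camera is an equidistant fisheye: a pixel r from the principal point sees the ray r / f radians off the axis. A picture is of the moment at which its call begins. There is no depth.
- env.finish_job(): hands the job in; it is judged then, once.
Trained networks look in a picture, given as the dict that the camera call returned (one of the last four; its "shot" number tells which), for a name from the list of things; names that differ only in an ending like _2 or _b are one class to them, and where a whole thing is asked for, a point or a joint stands for the part that bears it (a point fixed in the world has none). Each returns a list of dicts, best first, with "conf" (0 to 1); they miss things now and then, are a little off and sometimes report something else, mostly with a low value. They report only what shows in the picture. A call takes as long as a camera call.
- vision.spot_in(picture, thing): "box" ([left, top, right, bottom] in pixels, round what is visible of it).
The state is a dict: "time": time; "joint_positions": joint angles; "dq": joint speeds; "effort": joint torques, N m; "tcp_pos": TCP position; "ee_rot": TCP orientation; "wrist_force": force on the tool from outside, world axes, zero at the start; "moment": the same for the moment, N m; "width": opening from 0.0 (shut) to 1.0 (fully open); "gripper_force": force on a finger pad.
Only numpy, scipy, OpenCV 4.12 (cv2) and the standard library are available. Lean on these libraries where they do the work, as an engineer would, in place of code of your own. Each camera call takes 0.05 s, during which the arm holds its last target. There are 200 camera calls.

## Working session

There is one attempt and no reset: what is moved stays moved. The work goes in short steps, Python scripts to look and compute and a tool call to move; the robot and the scene stay as the last step left them, time stands still between calls to the robot, and variables do not carry over. Pictures are saved under pics/ and viewed, at most 10 in all, crops included, and the job is handed in when it is done.

Besides the shell and the picture viewer there is one more tool, called after ">>>" by a JSON object that holds its "fn" and its "kwargs". send_rows: Moves the arm, as the interface text tells. Its arguments: {"type":"object","properties":{"deltas":{"type":"array","items":{"type":"object","properties":{"grip":{"type":"number"},"tx":{"type":"number"},"ty":{"type":"number"},"tz":{"type":"number"},"spin":{"type":"number"}}}}},"required":["deltas"]}

```bash
mkdir -p pics; ls; python3 - <<'E'
from workcell import telemetry, vision, env
import cv2,json
print(telemetry.read_state())
for n in ["side","top"]:
    f=vision.grab_frame(n)
    cv2.imwrite(f"pics/{n}0.png",f["img"][:,:,::-1])
    print(n,{k:v for k,v in f.items() if k!="img"})
    for t in ["heat_sink_center","bed","bail","side_cutters","terminal_block","solder_spool","caliper"]:
        print(t,vision.spot_in(f,t)[:2])
E
```

```text
pics
{'time': 0.0, 'joint_positions': array([-1.37953144e+00,  5.28471621e-01,  1.43392798e+00, -2.00344434e-05,
        1.18135351e+00, -1.78484248e-01]), 'dq': array([ 0.00039587, -0.00148928, -0.00177032,  0.00031816,  0.00058196,
       -0.00252732]), 'effort': array([-6.42633095e-04, -4.42354882e+01, -1.78024006e+01, -3.14472090e-04,
        8.40545457e-03,  2.95379870e-06]), 'tcp_pos': array([ 225.75144536, -582.00932517,  219.12210656]), 'ee_rot': array([-1.08014541e-03,  9.82958041e-01,  1.83826880e-01, -1.61657815e-05]), 'wrist_force': array([-0.37985458,  0.55489956, -0.14523564]), 'moment': array([-0.03347921, -0.01995388, -0.01967772]), 'gripper_force': 0.0, 'width': 0.9996483023017652}
side {'fx': 522.8236262474289, 'fy': 522.8236262474289, 'cx': 273.5569736057026, 'cy': 219.52546673217105, 'position': array([ 463.00588015, 1080.65485655,  631.70158788]), 'rotation': array([ 0.02010711, -0.02181459,  0.84459586, -0.53458176]), 'shot': 1}
heat_sink_center [{'box': [297.0, 242.1, 332.2, 258.7], 'conf': 0.97}]
bed [{'box': [187.2, 269.0, 349.1, 339.7], 'conf': 0.75}]
bail [
[... 380 characters left out ...]
278.11633701534504, 'cy': 205.39888739512168, 'position': array([ 356.65968548,   -8.98534519, 1009.51559593]), 'rotation': array([ 0.07778047, -0.69917525,  0.70682275, -0.07420088]), 'shot': 2}
heat_sink_center [{'box': [285.7, 242.5, 313.6, 280.0], 'conf': 0.73}]
bed [{'box': [119.3, 154.6, 235.5, 281.9], 'conf': 0.91}, {'box': [297.1, 200.7, 325.3, 216.1], 'conf': 0.16}]
bail [{'box': [177.3, 167.4, 222.3, 232.1], 'conf': 0.58}]
side_cutters [{'box': [260.0, 156.1, 309.7, 171.4], 'conf': 0.83}]
terminal_block [{'box': [294.5, 201.6, 325.9, 215.7], 'conf': 0.76}]
solder_spool [{'box': [224.5, 152.9, 243.8, 175.2], 'conf': 0.52}]
caliper [{'box': [362.0, 268.5, 435.6, 288.6], 'conf': 0.8}]
```

```bash
python3 - <<'E'
import cv2
a=cv2.imread("pics/top0.png")[140:300,110:330]; cv2.imwrite("pics/top0c.png",cv2.resize(a,None,fx=3.6,fy=3.6,interpolation=cv2.INTER_CUBIC))
a=cv2.imread("pics/side0.png")[220:350,170:370]; cv2.imwrite("pics/side0c.png",cv2.resize(a,None,fx=4,fy=4,interpolation=cv2.INTER_CUBIC))
E
```

```text
(no output)
```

View pics/top0c.png

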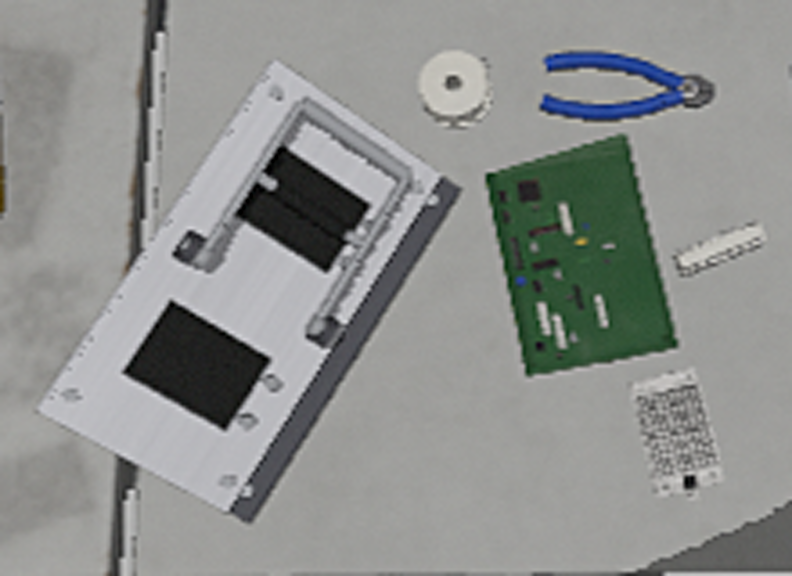

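View pics/side0c.png

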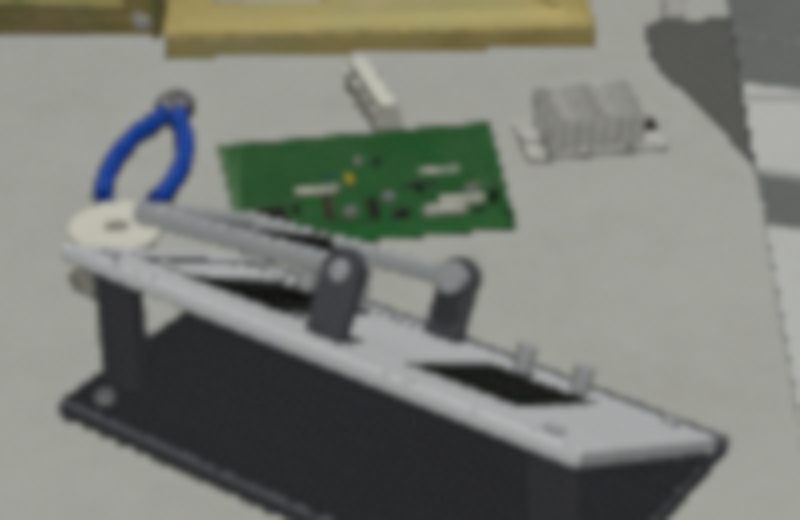

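The top view shows the bail lying over the far station. The near pad is empty at crop (197,366), with its pins at (272,381) and (248,421). The heat sink is at (678,432) with its legs towards the robot. The side view confirms this. Next I fit the poses.

```bash
cat > h.py <<'E'
import numpy as np, cv2
from scipy.spatial.transform import Rotation as R
from scipy.optimize import least_squares
from workcell import telemetry, vision, env
def rot(q): return R.from_quat([q[1],q[2],q[3],q[0]]).as_matrix()
def proj(f,p,fish=False):
    c=(np.atleast_2d(p)-f["position"])@rot(f["rotation"])
    if fish:
        r=np.hypot(c[:,0],c[:,1]);t=np.arctan2(r,c[:,2]);s=t/np.maximum(r,1e-9)
        return np.c_[f["fx"]*s*c[:,0]+f["cx"],f["fy"]*s*c[:,1]+f["cy"]]
    return np.c_[f["fx"]*c[:,0]/c[:,2]+f["cx"],f["fy"]*c[:,1]/c[:,2]+f["cy"]]
def bedR(yaw): # x up slope
    return R.from_euler("z",yaw).as_matrix()@R.from_euler("y",-np.pi/6).as_matrix()
E
cat > fit.py <<'E'
from h import *
ft=vision.grab_frame("top"); fs=vision.grab_frame("side")
T=[((75,-145,0),(277,60)),((75,145,0),(40,410)),((-75,145,0),(235,512)),((-75,-145,0),(447,178)),
((-48,82,14),(248,419)),((-48,50,14),(272,379))]
S=[((75,-145,0),(65,250)),((75,145,0),(578,460)),((-75,145,0),(722,440)),((59,0,32),(340,268)),((-48,50,14),(527,347)),((-48,82,14),(583,368))]
bt=np.array([a for a,b in T],float); pt=np.array([b for a,b in T])/3.6+[110,140]
bs=np.array([a for a,b in S],float); ps=np.array([b for a,b in S])/4+[170,220]
def W(v,b): return b@bedR(v[3]).T+v[:3]
def res(v): return np.r_[(proj(ft,W(v,bt))-pt).ravel(),(proj(fs,W(v,bs))-ps).ravel()]
best=min((least_squares(res,[350,200,80,y],loss="soft_l1") for y in (0,1.57,3.14,-1.57)),key=lambda s:s.cost)
print(best.cost,best.x.round(3)); print(best.fun.reshape(-1,2).round(1).tolist())
v=best.x
for n,p in dict(near=(0,66,13),far=(0,-66,13),hinge=(0,0,32),rod=(0,-126*np.sin(1.65),32+126*np.cos(1.65))).items(): print(n,W(v,np.array([p],float)).round(1))
# heat sink: flange base corners / fins, top crop
Tt=[((43,-25,0),(631,385)),((43,25,0),(692,370)),((-43,25,0),(721,490)),((-43,-25,0),(655,497))]
# orientation: x to +world x ; top image right = -y
h=np.array([a for a,b in Tt],float); h[:,1]*=-1; h[:,2]=4; ph=np.array([b for a,b in Tt])/3.6+[110,140]
def Wh(u): return h@R.from_euler("z",u[2]).as_matrix().T+[u[0],u[1],0]
s=least_squares(lambda u:(proj(ft,Wh(u))-ph).ravel(),[250,-60,0]); print(s.x,s.fun.reshape(-1,2).round(1).tolist())
print(telemetry.read_state()["time"])
E
python3 fit.py
```

```text
6.254876054291724 [531.707 245.583  52.472 -11.543]
[[0.3, -0.5], [-0.3, 0.2], [-1.5, 0.3], [-0.4, -0.7], [0.7, 0.9], [1.0, 1.2], [-0.3, -0.9], [0.2, -1.3], [-1.8, 0.2], [-0.2, 1.7], [0.1, 0.3], [0.3, 0.4]]
near [[472.  274.4  63.7]]
far [[584.7 205.7  63.7]]
hinge [[523.4 231.9  80.2]]
rod [[633.2 170.8  71.6]]
[ 4.26974981e+02 -5.41770184e+01  1.94084536e-01] [[-0.6, -0.2], [0.9, 0.1], [0.0, -1.0], [-0.4, 1.0]]
0.9
```

>>> {"fn": "send_rows", "kwargs": {"deltas": [{"spin": 0.176, "grip": 1}, {"tx": 2.5, "ty": -4}, {"tx": 2.5, "ty": -4}, {"tx": 2.5, "ty": -4}, {"tx": 2.5, "ty": -4}, {"tx": 2.5, "ty": -4}, {"tx": 2.5, "ty": -4}, {"tx": 2.5, "ty": -4}]}}

```text
invalid input
```

>>> {"fn": "send_rows", "kwargs": {"deltas": [{"tx": 2.5, "ty": -4}, {"tx": 2.5, "ty": -4}, {"tx": 2.5, "ty": -4}, {"tx": 2.5, "ty": -4}, {"tx": 2.5, "ty": -4}, {"tz": 4}, {"tz": 2}, {}]}}

```text
invalid input
```

```bash
cat >> h.py <<'E'
def to(x,y,z,yaw,s=None):
    s=s or telemetry.read_state(); M=rot(s["ee_rot"]); p=s["tcp_pos"]
    cy=np.arctan2(M[1,0],M[0,0]); d=np.array([x,y,z])-p
    X=np.array([np.cos(yaw),np.sin(yaw),0]);Y=np.array([np.sin(yaw),-np.cos(yaw),0])
    print("spin first",round(cy-yaw,4),"then t(cm)",(np.array([d@X,d@Y,-d[2]])/10).round(2),"| tcp",p.round(1),"yaw",cy.round(4),"tilt",M[2,2].round(4))
E
python3 - <<'E'
from h import *
to(427,-54.2,40,.194)
f=vision.grab_frame("wrist"); cv2.imwrite("pics/w1.png",f["img"][:,:,::-1])
print(f["fx"],f["cx"],f["cy"],f["position"],rot(f["rotation"]).round(3).tolist(),vision.spot_in(f,"heat_sink_center"))
E
```

```text
spin first 0.1758 then t(cm) [ 29.92 -47.98  18.01] | tcp [ 225.9 -582.7  220.1] yaw 0.3698 tilt -1.0
325.19226210127806 277.2909773799466 211.20267624486613 [ 297.21053134 -554.80442899  374.02807533] [[0.361, -0.889, -0.281], [-0.932, -0.344, -0.11], [0.001, 0.302, -0.953]] []
```

View pics/w1.png

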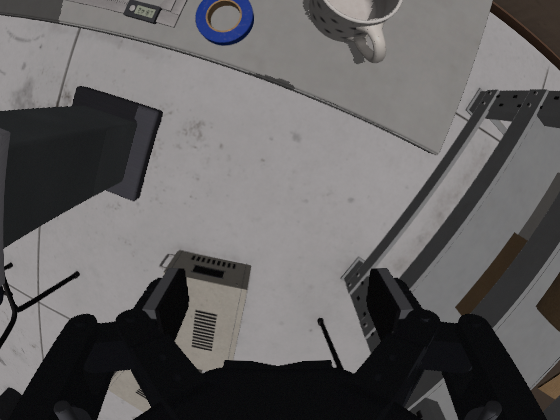

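The arm has not moved. The wrist view shows only floor and the bench edge. The calls were refused, so each row probably needs every key.

>>> {"fn": "send_rows", "kwargs": {"deltas": [{"tx": 0, "ty": 0, "tz": 0, "spin": 0.176, "grip": 1}, {"tx": 2.5, "ty": -4, "tz": 0, "spin": 0, "grip": 1}, {"tx": 2.5, "ty": -4, "tz": 0, "spin": 0, "grip": 1}, {"tx": 2.5, "ty": -4, "tz": 0, "spin": 0, "grip": 1}, {"tx": 2.5, "ty": -4, "tz": 0, "spin": 0, "grip": 1}, {"tx": 2.5, "ty": -4, "tz": 0, "spin": 0, "grip": 1}, {"tx": 2.5, "ty": -4, "tz": 0, "spin": 0, "grip": 1}, {"tx": 2.5, "ty": -4, "tz": 0, "spin": 0, "grip": 1}]}}

```text
time: 2.0
tcp_pos: [344.2, -273.0, 220.4]
ee_rot: [0.0, 0.995, 0.097, 0.0]
wrist_force: [0.6, -0.5, -0.4]
width: 1.001
gripper_force: 0.0
```

>>> {"fn": "send_rows", "kwargs": {"deltas": [{"tx": 2.5, "ty": -4, "tz": 0, "spin": 0, "grip": 1}, {"tx": 2.5, "ty": -4, "tz": 0, "spin": 0, "grip": 1}, {"tx": 2.5, "ty": -4, "tz": 0, "spin": 0, "grip": 1}, {"tx": 2.5, "ty": -4, "tz": 0, "spin": 0, "grip": 1}, {"tx": 2.5, "ty": -4, "tz": 0, "spin": 0, "grip": 1}, {"tx": 0, "ty": 0, "tz": 4, "spin": 0, "grip": 1}, {"tx": 0, "ty": 0, "tz": 2, "spin": 0, "grip": 1}, {"tx": 0, "ty": 0, "tz": 0, "spin": 0, "grip": 1}]}}

```text
time: 3.0
tcp_pos: [427.0, -53.4, 159.2]
ee_rot: [-0.001, 0.995, 0.097, -0.001]
wrist_force: [0.5, 0.3, -0.0]
width: 1.001
gripper_force: 0.0
```

```bash
python3 - <<'E'
from h import *
to(427,-54.2,40,.194)
f=vision.grab_frame("wrist"); cv2.imwrite("pics/w2.png",f["img"][:,:,::-1])
np.save("w2.npy",{k:v for k,v in f.items() if k!="img"},allow_pickle=True)
print(vision.spot_in(f,"heat_sink_center"))
u=[427,-54.2,.194]
h=np.array([(43,-25,4),(43,25,4),(-43,25,4),(-43,-25,4),(31,-25,26),(31,25,26),(-29,25,26),(-29,-25,26)],float)
print(proj(f,h@R.from_euler("z",u[2]).as_matrix().T+[u[0],u[1],0],True).round(0).tolist())
E
```

```text
spin first 0.0002 then t(cm) [-0.02  0.08 11.92] | tcp [427.  -53.4 159.2] yaw 0.1942 tilt -1.0
[]
[[305.0, 147.0], [252.0, 147.0], [254.0, 231.0], [303.0, 231.0], [306.0, 163.0], [250.0, 163.0], [252.0, 226.0], [305.0, 226.0]]
```

View pics/w2.png

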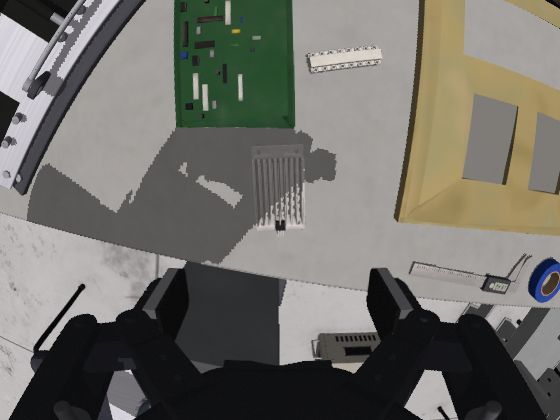

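The heat sink shows at (252–305, 147–231), matching the fit to about 1–2 px, with its legs towards the robot. I descend and grip.

>>> {"fn": "send_rows", "kwargs": {"deltas": [{"tx": 0, "ty": 0.08, "tz": 5, "spin": 0, "grip": 1}, {"tx": 0, "ty": 0, "tz": 4, "spin": 0, "grip": 1}, {"tx": 0, "ty": 0, "tz": 2.5, "spin": 0, "grip": 1}, {"tx": 0, "ty": 0, "tz": 1.4, "spin": 0, "grip": 1}, {"tx": 0, "ty": 0, "tz": 0, "spin": 0, "grip": 0.3}, {"tx": 0, "ty": 0, "tz": 0, "spin": 0, "grip": 0.3}, {"tx": 0, "ty": 0, "tz": 0, "spin": 0, "grip": 0.3}, {"tx": 0, "ty": 0, "tz": 0, "spin": 0, "grip": 0.3}]}}

```text
time: 4.1
tcp_pos: [428.5, -54.9, 31.8]
ee_rot: [0.0, 0.995, 0.097, 0.001]
wrist_force: [0.4, 0.7, 0.3]
width: 0.295
gripper_force: 0.0
```

>>> {"fn": "send_rows", "kwargs": {"deltas": [{"tx": 0, "ty": 0, "tz": 0, "spin": 0, "grip": 0.3}, {"tx": 0, "ty": 0, "tz": 0, "spin": 0, "grip": 0.3}, {"tx": 0, "ty": 0, "tz": -2, "spin": 0, "grip": 0.3}, {"tx": 0, "ty": 0, "tz": -4, "spin": 0, "grip": 0.3}, {"tx": 0, "ty": 0, "tz": -5, "spin": 0, "grip": 0.3}, {"tx": 0, "ty": 0, "tz": -5, "spin": 0, "grip": 0.3}, {"tx": 0, "ty": 0, "tz": -2, "spin": 0, "grip": 0.3}, {"tx": 0, "ty": 0, "tz": 0, "spin": 0, "grip": 0.3}]}}

```text
time: 5.1
tcp_pos: [428.9, -55.0, 212.5]
ee_rot: [0.001, 0.995, 0.097, 0.002]
wrist_force: [0.0, -0.4, -0.6]
width: 0.302
gripper_force: 0.0
```

```bash
python3 - <<'E'
from h import *
to(472,274.4,160,1.0234)
f=vision.grab_frame("wrist"); cv2.imwrite("pics/w3.png",f["img"][100:360,140:420,::-1])
E
```

```text
spin first -0.8294 then t(cm) [ 30.37 -13.46   5.25] | tcp [428.9 -55.  212.5] yaw 0.194 tilt -1.0
```

View pics/w3.png

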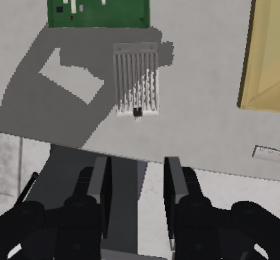

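The fingers shut to 0.3 without touching the heat sink, which still lies at crop (115–160, 45–115). I check the geometry.

```bash
python3 - <<'E'
from h import *
h=np.array([(43,-25,4),(43,25,4),(-43,25,4),(-43,-25,4),(31,-25,26),(31,25,26),(-29,25,26),(-29,-25,26),(0,0,13)],float)
P=h@R.from_euler("z",.194).as_matrix().T+[427,-54.2,0]
s=telemetry.read_state(); M=rot(s["ee_rot"])
G=s["tcp_pos"]+np.array([(0,0,0),(0,0,25)])@M.T
ims=[]
for n in ["top","side","wrist"]:
    f=vision.grab_frame(n); b=vision.spot_in(f,"heat_sink_center")[:1]; fi=n=="wrist"
    p=proj(f,P,fi); q=proj(f,G,fi)
    print(n,b,p.min(0).round(1),p.max(0).round(1),"tcp,tip",q.round(1).tolist())
    im=f["img"][:,:,::-1].copy()
    im=cv2.resize(im,None,fx=4,fy=4,interpolation=cv2.INTER_CUBIC)
    for a in p: cv2.circle(im,tuple(int(v*4+2) for v in a),3,(0,0,255),-1)
    for a in q: cv2.circle(im,tuple(int(v*4+2) for v in a),5,(255,0,0),-1)
    c=(p[-1]*4).astype(int); c=c.clip([200,290],[2040,1390]) if n!="side" else c.clip([200,400],[2040,1280])
    ims.append(im[c[1]-(290 if n!="side" else 400):c[1]+290 if n!="side" else c[1]+180,c[0]-130:c[0]+130])
cv2.imwrite("pics/c4.png",np.hstack([i[:580] for i in ims]))
E
```

```text
top [{'box': [285.7, 265.1, 312.0, 277.6], 'conf': 0.73}] [284.7 242.9] [310.3 279.1] tcp,tip [[301.9, 253.4], [301.3, 254.4]]
side [{'box': [298.8, 242.9, 331.6, 258.2], 'conf': 0.93}] [298.7 239.7] [337.2 259.4] tcp,tip [[319.6, 174.0], [319.3, 184.1]]
wrist [{'box': [250.8, 138.9, 300.7, 215.3], 'conf': 0.8}] [253.3 141.4] [301.2 215.4] tcp,tip [[278.1, 261.5], [278.0, 242.6]]
```

View pics/c4.png

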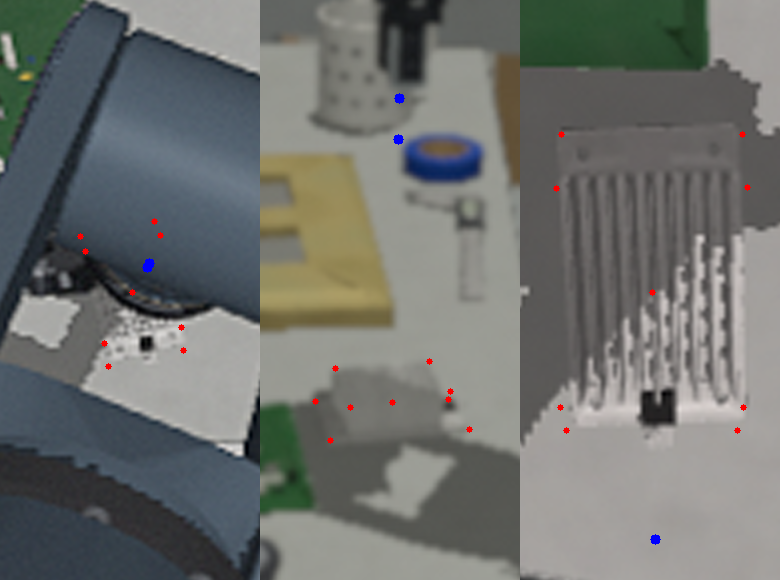

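The poses agree: the projected heat sink matches in the top and wrist views. But the side view shows the fingertips well above where the stated 25 mm would put them. I descend lower in small steps and watch the force.

>>> {"fn": "send_rows", "kwargs": {"deltas": [{"tx": -0.16, "ty": -0.08, "tz": 4, "spin": 0, "grip": 1}, {"tx": 0, "ty": 0, "tz": 5, "spin": 0, "grip": 1}, {"tx": 0, "ty": 0, "tz": 5, "spin": 0, "grip": 1}, {"tx": 0, "ty": 0, "tz": 4, "spin": 0, "grip": 1}, {"tx": 0, "ty": 0, "tz": 0.5, "spin": 0, "grip": 1}, {"tx": 0, "ty": 0, "tz": 0.5, "spin": 0, "grip": 1}, {"tx": 0, "ty": 0, "tz": 0.2, "spin": 0, "grip": 1}, {"tx": 0, "ty": 0, "tz": 0, "spin": 0, "grip": 1}]}}

```text
time: 6.45
tcp_pos: [427.0, -54.5, 20.1]
ee_rot: [0.001, 0.995, 0.097, 0.001]
wrist_force: [-0.7, 0.8, -0.4]
width: 0.996
gripper_force: 0.0
```

```bash
python3 - <<'E'
from h import *
to(427,-54.2,40,.194)
a=vision.grab_frame("side")["img"][190:280,270:370,::-1]
b=vision.grab_frame("wrist")["img"][100:400,100:460,::-1]
cv2.imwrite("pics/c5.png",np.hstack([cv2.resize(a,(400,360),interpolation=cv2.INTER_CUBIC),cv2.resize(b,(400,360))]))
E
```

```text
spin first -0.0002 then t(cm) [ 0.01 -0.03 -1.99] | tcp [427.  -54.5  20.1] yaw 0.1938 tilt -1.0
```

View pics/c5.png

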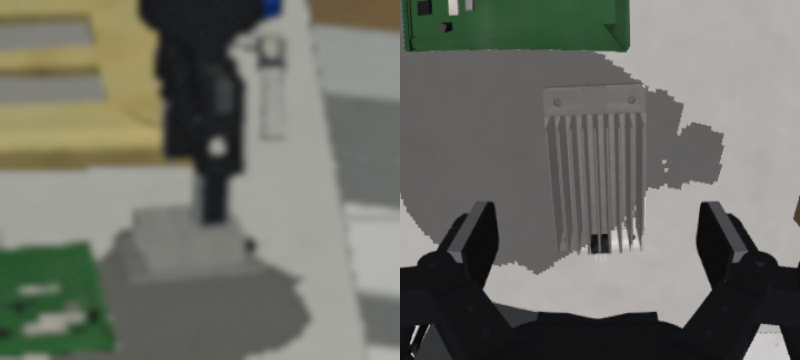

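The fingers flank the heat sink but look higher than reported. In the side panel the tips are at row 222, above the bench. I fit the wrist camera's true height from the heat sink's corners.

```bash
python3 - <<'E'
from h import *
f=vision.grab_frame("wrist"); f=dict(f)
h=np.array([(43,25,4),(43,-25,4),(-29,25,26),(-29,-25,26),(31,25,26),(31,-25,26)],float)
px=np.array([(543,88),(645,84),(558,252),(643,250),(546,116),(646,112)],float); px[:,0]-=400; px=px/1.2+100
P0=f["position"].copy(); print(P0, telemetry.read_state()["tcp_pos"])
def res(u):
    g=dict(f,position=P0+[0,0,u[3]])
    return (proj(g,h@R.from_euler("z",u[2]).as_matrix().T+[u[0],u[1],0],True)-px).ravel()
for fix in (0,1):
    s=least_squares((lambda u:res(np.r_[u,0])) if fix else res,[427,-54,.194,0][:3 if fix else 4]); print(s.x.round(3),s.fun.reshape(-1,2).round(1).tolist())
fs=vision.grab_frame("side")
for z in (0,20,40): print(z,((proj(fs,np.array([427+45*np.sin(.194),-54+45*np.cos(.194),z]))-[270,190])*4).round(0))
E
```

```text
[501.65807086 -39.45294076 174.04919376] [426.79574709 -54.39958191  19.89323446]
[ 4.25632e+02 -4.76790e+01  2.28000e-01  1.12950e+01] [[-0.3, -0.4], [2.4, -0.4], [-7.2, -7.7], [7.6, -8.1], [-8.2, 7.1], [5.6, 7.1]]
[ 4.2936e+02 -4.7376e+01  2.2800e-01] [[-3.4, -3.3], [5.2, -3.5], [-9.8, -2.1], [10.6, -2.6], [-12.1, 6.2], [9.1, 5.9]]
0 [[177. 294.]]
20 [[178. 265.]]
40 [[179. 235.]]
```

```bash
python3 - <<'E'
from h import *
f=vision.grab_frame("wrist"); f=dict(f); cv2.imwrite("pics/w6.png",f["img"][:,:,::-1])
h=np.array([(43,25,4),(43,-25,4),(-29,25,26),(-29,-25,26),(31,25,26),(31,-25,26)],float)
px=np.array([(543,88),(645,84),(558,252),(643,250),(546,116),(646,112)],float); px[:,0]-=400; px=px/[400/360,1.2]+100
P0=f["position"].copy()
def res(u,m=6):
    g=dict(f,position=P0+[0,0,u[3]])
    return (proj(g,h[:m]@R.from_euler("z",u[2]).as_matrix().T+[u[0],u[1],0],True)-px[:m]).ravel()
for fix in (0,1):
    s=least_squares((lambda u:res(np.r_[u,0])) if fix else res,[427,-54,.194,0][:3 if fix else 4]); print(s.x.round(3),s.fun.reshape(-1,2).round(1).tolist())
# finger ray: tip px in panel (475,205),(712,205) edges
t=(np.array([(480,203),(712,203)])-[400,0])/[400/360,1.2]+100; print("tip px",t)
M=rot(telemetry.read_state()["ee_rot"]);p=telemetry.read_state()["tcp_pos"]
for d in (-25,-10,0,12,25): print(d,proj(f,p+M@np.array([0,-42,d]),True).round(0),proj(f,p+M@np.array([0,42,d]),True).round(0))
E
```

```text
[ 4.28508e+02 -5.45610e+01  2.32000e-01  6.72600e+00] [[1.4, -1.7], [-0.1, -1.9], [-6.0, -5.1], [5.5, -6.4], [-5.6, 6.7], [4.8, 6.3]]
[ 4.30675e+02 -5.41270e+01  2.32000e-01] [[-0.5, -3.5], [1.6, -3.8], [-7.6, -1.6], [7.3, -3.0], [-7.9, 6.2], [7.1, 5.6]]
tip px [[172.         269.16666667]
 [380.8        269.16666667]]
-25 [[188. 284.]] [[367. 284.]]
-10 [[195. 269.]] [[360. 269.]]
0 [[199. 261.]] [[355. 261.]]
12 [[203. 251.]] [[351. 251.]]
25 [[208. 243.]] [[346. 243.]]
```

>>> {"fn": "send_rows", "kwargs": {"deltas": [{"tx": 0, "ty": 0, "tz": 0, "spin": 0, "grip": 0.45}, {"tx": 0, "ty": 0, "tz": 0, "spin": 0, "grip": 0.45}, {"tx": 0, "ty": 0, "tz": 0, "spin": 0, "grip": 0.45}, {"tx": 0, "ty": 0, "tz": 0, "spin": 0, "grip": 0.45}]}}

```text
time: 7.2
tcp_pos: [426.2, -54.2, 19.0]
ee_rot: [-0.0, 0.995, 0.097, -0.0]
wrist_force: [-0.5, 0.2, 0.8]
width: 0.45
gripper_force: 0.0
```

```bash
python3 - <<'E'
from h import *
to(427,-54.2,40,.194)
f=vision.grab_frame("side"); a=f["img"][190:280,270:370,::-1]
b=vision.grab_frame("wrist")["img"][120:320,160:400,::-1]
cv2.imwrite("pics/c7.png",np.hstack([cv2.resize(a,(400,360),interpolation=cv2.INTER_CUBIC),cv2.resize(b,(400,333))[:333] if 0 else cv2.resize(b,(400,360))]))
E
```

```text
spin first -0.0002 then t(cm) [ 0.08  0.01 -2.1 ] | tcp [426.2 -54.2  19. ] yaw 0.1938 tilt -1.0
```

View pics/c7.png

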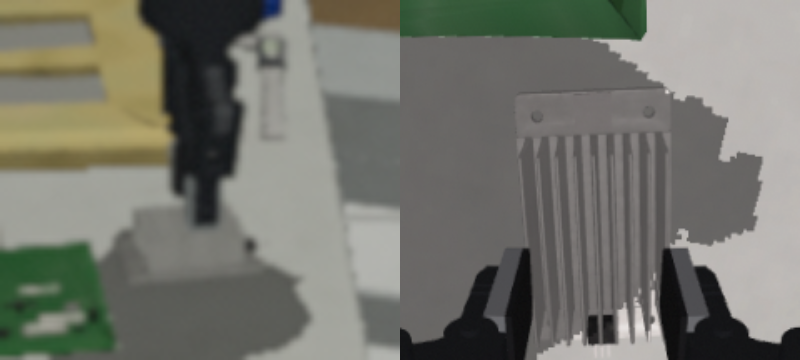

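The fingers at 0.45 are still above the fin tops. In the side panel the tips are at about (205,222), over the fins. I open and go lower with force checks.

>>> {"fn": "send_rows", "kwargs": {"deltas": [{"tx": 0, "ty": 0, "tz": 0, "spin": 0, "grip": 1}, {"tx": 0, "ty": 0, "tz": 0, "spin": 0, "grip": 1}, {"tx": 0, "ty": 0, "tz": 0, "spin": 0, "grip": 1}, {"tx": 0, "ty": 0, "tz": 0.5, "spin": 0, "grip": 1}, {"tx": 0, "ty": 0, "tz": 0.5, "spin": 0, "grip": 1}, {"tx": 0, "ty": 0, "tz": 0, "spin": 0, "grip": 1}]}}

```text
time: 8.05
tcp_pos: [426.0, -54.1, 8.6]
ee_rot: [-0.0, 0.995, 0.097, -0.001]
wrist_force: [0.3, 0.5, -0.7]
width: 0.999
gripper_force: 0.0
```

>>> {"fn": "send_rows", "kwargs": {"deltas": [{"tx": 0, "ty": 0, "tz": 0.5, "spin": 0, "grip": 1}, {"tx": 0, "ty": 0, "tz": 0, "spin": 0, "grip": 1}, {"tx": 0, "ty": 0, "tz": 0, "spin": 0, "grip": 0.5}, {"tx": 0, "ty": 0, "tz": 0, "spin": 0, "grip": 0.5}, {"tx": 0, "ty": 0, "tz": 0, "spin": 0, "grip": 0.5}, {"tx": 0, "ty": 0, "tz": 0, "spin": 0, "grip": 0.5}]}}

```text
time: 8.8
tcp_pos: [426.4, -54.2, 4.8]
ee_rot: [0.0, 0.995, 0.097, 0.0]
wrist_force: [0.2, 0.1, 6.5]
width: 0.565
gripper_force: 60.6
```

>>> {"fn": "send_rows", "kwargs": {"deltas": [{"tx": 0, "ty": 0, "tz": 0, "spin": 0, "grip": 0.8}, {"tx": 0, "ty": 0, "tz": 0, "spin": 0, "grip": 0.8}, {"tx": 0, "ty": 0, "tz": 0.3, "spin": 0, "grip": 0.8}, {"tx": 0, "ty": 0, "tz": 0, "spin": 0, "grip": 0.8}]}}

```text
time: 9.3
tcp_pos: [426.1, -54.2, 0.8]
ee_rot: [-0.0, 0.995, 0.097, -0.0]
wrist_force: [-0.0, -1.0, -0.8]
width: 0.803
gripper_force: 0.0
```

>>> {"fn": "send_rows", "kwargs": {"deltas": [{"tx": 0, "ty": 0, "tz": 0, "spin": 0, "grip": 0.5}, {"tx": 0, "ty": 0, "tz": 0, "spin": 0, "grip": 0.5}, {"tx": 0, "ty": 0, "tz": 0, "spin": 0, "grip": 0.5}, {"tx": 0, "ty": 0, "tz": 0, "spin": 0, "grip": 0.5}]}}

```text
time: 9.8
tcp_pos: [426.3, -54.3, 1.5]
ee_rot: [0.0, 0.995, 0.097, 0.0]
wrist_force: [-0.2, 0.1, 4.1]
width: 0.568
gripper_force: 61.4
```

```bash
python3 - <<'E'
from h import *
to(427,-54.2,40,.194)
f=vision.grab_frame("side"); a=f["img"][190:280,270:370,::-1]
b=vision.grab_frame("wrist")["img"][120:320,160:400,::-1]
cv2.imwrite("pics/c8.png",np.hstack([cv2.resize(a,(400,360),interpolation=cv2.INTER_CUBIC),cv2.resize(b,(400,360))]))
E
```

```text
spin first 0.0003 then t(cm) [ 0.07  0.01 -3.85] | tcp [426.3 -54.3   1.5] yaw 0.1943 tilt -1.0
```

View pics/c8.png

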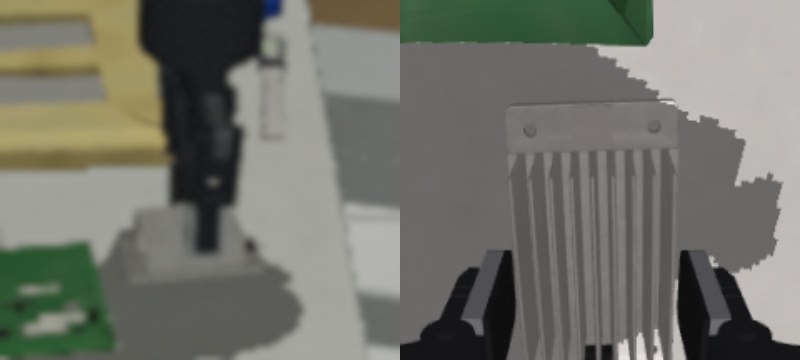

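The fingers now grip the fin block about 9 mm towards the leg end, with the tips about 14 mm above the bench (side panel (208,250)). I lift and turn to the bed's yaw.

>>> {"fn": "send_rows", "kwargs": {"deltas": [{"tx": 0, "ty": 0, "tz": -1, "spin": 0, "grip": 0.5}, {"tx": 0, "ty": 0, "tz": -4, "spin": 0, "grip": 0.5}, {"tx": 0, "ty": 0, "tz": -5, "spin": 0, "grip": 0.5}, {"tx": 0, "ty": 0, "tz": -5, "spin": 0, "grip": 0.5}, {"tx": 0, "ty": 0, "tz": -3, "spin": 0, "grip": 0.5}, {"tx": 0, "ty": 0, "tz": 0, "spin": -0.165, "grip": 0.5}, {"tx": 0, "ty": 0, "tz": 0, "spin": -0.165, "grip": 0.5}, {"tx": 0, "ty": 0, "tz": 0, "spin": -0.165, "grip": 0.5}]}}

```text
time: 10.9
tcp_pos: [425.6, -53.9, 181.6]
ee_rot: [-0.0, 0.94, 0.34, -0.0]
wrist_force: [1.2, 1.3, -1.3]
width: 0.57
gripper_force: 62.4
```

>>> {"fn": "send_rows", "kwargs": {"deltas": [{"tx": 0, "ty": 0, "tz": 0, "spin": -0.165, "grip": 0.5}, {"tx": 0, "ty": 0, "tz": 0, "spin": -0.17, "grip": 0.5}, {"tx": 0, "ty": 0, "tz": 0, "spin": 0, "grip": 0.5}]}}

```text
time: 11.28
tcp_pos: [425.7, -54.0, 181.3]
ee_rot: [-0.0, 0.872, 0.489, -0.0]
wrist_force: [0.3, -0.8, -1.3]
width: 0.567
gripper_force: 62.4
```

```bash
cat >> h.py <<'E'
YAW=1.0234; O=np.array([531.7,245.6,52.5]); B=bedR(YAW)
def b2w(p): return O+B@np.array(p,float)
def w2b(p): return B.T@(np.array(p,float)-O)
XB=np.array([np.cos(YAW),np.sin(YAW),0])
E
python3 - <<'E'
from h import *
t=b2w([3,66,20])+9*XB+[0,0,-18.5]; print("flat TCP target",t)
to(*(t+[0,0,90]),YAW)
f=vision.grab_frame("side"); print(vision.spot_in(f,"heat_sink_center")[:1])
s=telemetry.read_state(); print(proj(f,s["tcp_pos"]+[0,0,11.5]), s["width"],s["gripper_force"])
E
```

```text
flat TCP target [476.17549648 281.31530983  52.82050808]
spin first -0.0016 then t(cm) [ 31.26 -13.14   3.85] | tcp [425.7 -54.  181.3] yaw 1.0218 tilt -1.0
[{'box': [300.2, 176.9, 335.6, 194.4], 'conf': 0.63}]
[[320.19628841 181.57977955]] 0.5683516051495369 62.38620400428772
```

>>> {"fn": "send_rows", "kwargs": {"deltas": [{"tx": 4.47, "ty": -1.88, "tz": 0, "spin": 0, "grip": 0.5}, {"tx": 4.47, "ty": -1.88, "tz": 0, "spin": 0, "grip": 0.5}, {"tx": 4.47, "ty": -1.88, "tz": 0, "spin": 0, "grip": 0.5}, {"tx": 4.47, "ty": -1.88, "tz": 0, "spin": 0, "grip": 0.5}, {"tx": 4.47, "ty": -1.88, "tz": 0, "spin": 0, "grip": 0.5}, {"tx": 4.47, "ty": -1.88, "tz": 0, "spin": 0, "grip": 0.5}, {"tx": 4.44, "ty": -1.86, "tz": 0, "spin": 0, "grip": 0.5}, {"tx": 0, "ty": 0, "tz": 3.8, "spin": 0, "grip": 0.5}]}}

```text
time: 12.38
tcp_pos: [480.0, 285.6, 145.3]
ee_rot: [0.001, 0.871, 0.491, 0.005]
wrist_force: [-0.1, -0.0, -1.6]
width: 0.564
gripper_force: 62.4
```

```bash
python3 - <<'E'
from h import *
to(476.2,281.3,52.8,YAW)
s=telemetry.read_state(); p=s["tcp_pos"]
h=np.array([(43,-25,-9),(43,25,-9),(-43,25,-9),(-43,-25,-9),(31,-25,13),(31,25,13),(-29,25,13),(-29,-25,13)],float)
P=h@R.from_euler("z",YAW).as_matrix().T+p+[0,0,11.5]+.7*XB
out=[]
for n,c in (("side",(200,130)),("top",(110,140))):
    f=vision.grab_frame(n); q=proj(f,P); k=proj(f,np.array([b2w((30,96,0)),b2w((30,36,0)),b2w((-43,36,0)),b2w((-43,96,0)),b2w((-48,82,14)),b2w((-48,50,14))]))
    print(n,vision.spot_in(f,"heat_sink_center")[:1],q.min(0),q.max(0))
    im=f["img"][c[1]:c[1]+200,c[0]:c[0]+130][:,:,::-1]; im=cv2.resize(im,None,fx=3,fy=3,interpolation=cv2.INTER_CUBIC)
    for pts,col in ((q,(0,0,255)),(k,(0,255,0))):
        for a in pts: cv2.circle(im,tuple(int(v) for v in (a-c)*3+1),2,col,-1)
    out.append(im)
cv2.imwrite("pics/c9.png",np.hstack(out))
E
```

```text
spin first 0.0025 then t(cm) [-0.56 -0.1   9.25] | tcp [480.  285.6 145.3] yaw 1.0259 tilt -0.9999
side [{'box': [267.7, 255.8, 312.8, 287.5], 'conf': 0.64}] [267.26986748 253.29066978] [317.42891012 290.06268104]
top [{'box': [142.2, 229.3, 176.3, 259.1], 'conf': 0.6}] [129.43941428 215.8127536 ] [172.73457328 253.5011612 ]
```

View pics/c9.png

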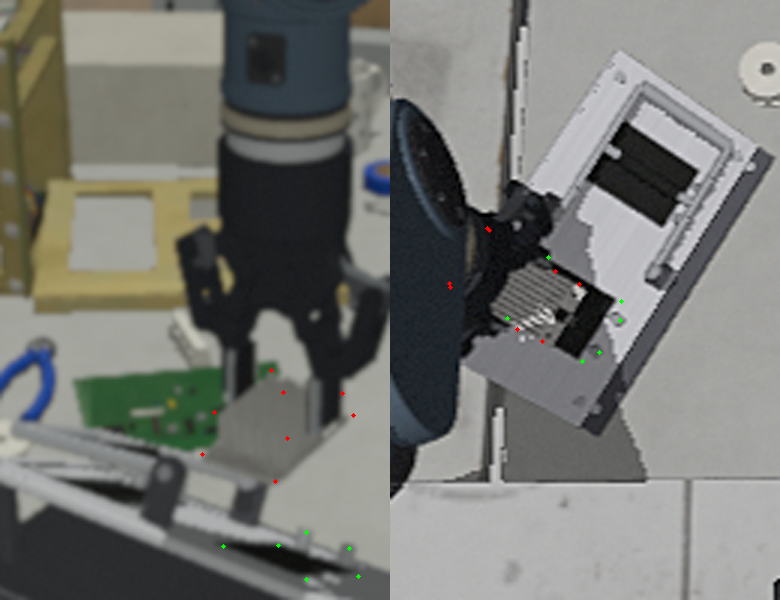

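The sink is held level over the near pad. The predicted points (red) and pad and pins (green) match the picture. I trim and lower to just above contact, then press on slowly.

>>> {"fn": "send_rows", "kwargs": {"deltas": [{"tx": -0.5, "ty": -0.1, "tz": 2, "spin": 0, "grip": 0.5}, {"tx": 0, "ty": 0, "tz": 2, "spin": 0, "grip": 0.5}, {"tx": 0, "ty": 0, "tz": 1.5, "spin": 0, "grip": 0.5}, {"tx": 0, "ty": 0, "tz": 0.5, "spin": 0, "grip": 0.5}, {"tx": 0, "ty": 0, "tz": 0.5, "spin": 0, "grip": 0.5}, {"tx": 0, "ty": 0, "tz": 0, "spin": 0, "grip": 0.5}]}}

```text
time: 13.32
tcp_pos: [473.3, 276.9, 79.3]
ee_rot: [0.0, 0.872, 0.49, 0.0]
wrist_force: [-1.7, -2.5, 5.7]
width: 0.564
gripper_force: 62.8
```

>>> {"fn": "send_rows", "kwargs": {"deltas": [{"tx": 0, "ty": 0, "tz": 0.3, "spin": 0, "grip": 0.5}, {"tx": 0, "ty": 0, "tz": 0.3, "spin": 0, "grip": 0.5}, {"tx": 0, "ty": 0, "tz": 0.2, "spin": 0, "grip": 0.5}]}}

```text
time: 13.7
tcp_pos: [471.6, 275.1, 72.1]
ee_rot: [0.001, 0.871, 0.491, -0.002]
wrist_force: [-5.1, -11.3, 13.8]
width: 0.564
gripper_force: 65.4
```

```bash
python3 -c "
from h import *
to(476.2,281.3,52.8,YAW); s=telemetry.read_state(); print(s['wrist_force'],s['gripper_force'])"
```

```text
spin first 0.0024 then t(cm) [0.77 0.07 1.93] | tcp [471.6 275.1  72.1] yaw 1.0258 tilt -1.0
[ -5.0850556  -11.27702157  13.8073297 ] 65.36719679832458
```

>>> {"fn": "send_rows", "kwargs": {"deltas": [{"tx": 0.2, "ty": 0, "tz": 0.3, "spin": 0, "grip": 0.5}, {"tx": 0.2, "ty": 0, "tz": 0.3, "spin": 0, "grip": 0.5}, {"tx": 0.2, "ty": 0, "tz": 0.3, "spin": 0, "grip": 0.5}, {"tx": 0, "ty": 0, "tz": 0, "spin": 0, "grip": 0.5}]}}

```text
time: 14.2
tcp_pos: [471.4, 276.3, 62.1]
ee_rot: [0.002, 0.871, 0.491, -0.007]
wrist_force: [-7.1, -21.0, 13.7]
width: 0.567
gripper_force: 71.8
```

>>> {"fn": "send_rows", "kwargs": {"deltas": [{"tx": 0.1, "ty": 0, "tz": 0.3, "spin": 0, "grip": 0.5}, {"tx": 0.1, "ty": 0, "tz": 0.3, "spin": 0, "grip": 0.5}, {"tx": 0, "ty": 0, "tz": 0.2, "spin": 0, "grip": 0.5}, {"tx": 0, "ty": 0, "tz": 0, "spin": 0, "grip": 0.5}]}}

```text
time: 14.7
tcp_pos: [471.9, 277.9, 54.0]
ee_rot: [0.002, 0.871, 0.491, -0.008]
wrist_force: [-6.9, -21.2, 13.4]
width: 0.567
gripper_force: 78.1
```

```bash
python3 -c "
from h import *
to(476.2,281.3,52.8,YAW); s=telemetry.read_state(); print(s['wrist_force'],s['gripper_force'])"
```

```text
spin first 0.0031 then t(cm) [0.51 0.19 0.12] | tcp [471.9 277.9  54. ] yaw 1.0265 tilt -0.9999
[ -6.94527986 -21.24459859  13.35500339] 78.0962598323822
```

>>> {"fn": "send_rows", "kwargs": {"deltas": [{"tx": 0, "ty": 0, "tz": 0.2, "spin": 0, "grip": 0.5}, {"tx": 0, "ty": 0, "tz": 0.2, "spin": 0, "grip": 0.5}, {"tx": 0, "ty": 0, "tz": 0, "spin": 0, "grip": 0.5}]}}

```text
time: 15.08
tcp_pos: [472.0, 277.9, 53.0]
ee_rot: [0.002, 0.871, 0.491, -0.007]
wrist_force: [-11.5, -22.9, 35.0]
width: 0.565
gripper_force: 81.1
```

>>> {"fn": "send_rows", "kwargs": {"deltas": [{"tx": 0, "ty": 0, "tz": 0.2, "spin": 0, "grip": 0.5}, {"tx": 0, "ty": 0, "tz": 0, "spin": 0, "grip": 0.5}]}}

```text
time: 15.32
tcp_pos: [472.1, 277.9, 53.0]
ee_rot: [0.002, 0.871, 0.491, -0.007]
wrist_force: [-15.2, -25.0, 48.1]
width: 0.566
gripper_force: 82.8
```

```bash
cat > chk.py <<'E'
from h import *
s=telemetry.read_state(); print(s['time'],s['wrist_force'].round(1),s['gripper_force'],s['width'])
to(*(b2w([3,66,20])+9*XB+[0,0,-18.5]),YAW)
f=vision.grab_frame("side"); print("meas",vision.spot_in(f,"heat_sink_center")[:1])
for xc in (0,6,12):
  for tilt in (0,.15):
    h=np.array([(43,-25,-9),(43,25,-9),(-43,25,-9),(-43,-25,-9),(31,-25,13),(31,25,13),(-29,25,13),(-29,-25,13),(43,25,-13),(-43,25,-13)],float)
    q=proj(f,(h@R.from_euler("y",tilt).as_matrix().T+[xc,66,13+(43*np.sin(tilt))])@B.T+O); print(xc,tilt,q.min(0).round(1),q.max(0).round(1))
E
python3 chk.py
```

```text
15.325 [-15.2 -25.   48.1] 82.77064919471741 0.566428782720166
spin first 0.0038 then t(cm) [0.5  0.17 0.01] | tcp [472.1 277.9  53. ] yaw 1.0272 tilt -0.9999
meas [{'box': [272.1, 302.2, 314.5, 318.0], 'conf': 0.95}]
0 0 [273.4 299.1] [317.6 322.2]
0 0.15 [273.9 294.2] [319.6 322. ]
6 0 [271.7 299.1] [316.2 322.2]
6 0.15 [272.2 294.1] [318.3 322.1]
12 0 [270. 299.] [314.8 322.3]
12 0.15 [270.6 294.1] [316.9 322.2]
```

It lies flat: the force is now 56 N, purely square to the bed. I ease the press and slide it down the slope.

>>> {"fn": "send_rows", "kwargs": {"deltas": [{"tx": -0.1, "ty": 0, "tz": -0.17, "spin": 0, "grip": 0.5}, {"tx": -0.1, "ty": 0.1, "tz": 0.03, "spin": 0, "grip": 0.5}, {"tx": -0.17, "ty": 0, "tz": 0.1, "spin": 0, "grip": 0.5}, {"tx": -0.17, "ty": 0, "tz": 0.1, "spin": 0, "grip": 0.5}, {"tx": 0, "ty": 0, "tz": 0, "spin": 0, "grip": 0.5}]}}

```text
time: 16.05
tcp_pos: [472.2, 278.0, 52.9]
ee_rot: [-0.0, 0.871, 0.491, -0.002]
wrist_force: [-13.4, -7.5, 46.9]
width: 0.567
gripper_force: 82.3
```

```bash
cat >> chk.py <<'E'
F=s['wrist_force']; print("bed force",(B.T@F).round(1),"tcp bed",w2b(s['tcp_pos']).round(1))
E
python3 chk.py | grep -v "^[016]"
```

```text
spin first 0.0023 then t(cm) [0.49 0.17 0.01] | tcp [472.2 278.   52.9] yaw 1.0257 tilt -1.0
meas [{'box': [271.2, 301.5, 313.0, 319.0], 'conf': 0.67}]
bed force [11.8  7.5 47.3] tcp bed [-2.7 67.7  2. ]
```

>>> {"fn": "send_rows", "kwargs": {"deltas": [{"tx": -0.1, "ty": 0, "tz": -0.17, "spin": 0, "grip": 0.5}, {"tx": -0.17, "ty": 0, "tz": 0.1, "spin": 0, "grip": 0.5}, {"tx": -0.17, "ty": 0, "tz": 0.1, "spin": 0, "grip": 0.5}, {"tx": 0, "ty": 0, "tz": 0, "spin": 0, "grip": 0.5}]}}

```text
time: 16.65
tcp_pos: [472.4, 276.9, 52.5]
ee_rot: [-0.001, 0.872, 0.49, 0.001]
wrist_force: [-10.6, 0.4, 40.1]
width: 0.569
gripper_force: 81.6
```

```bash
python3 chk.py | grep -v "^[016]"
```

```text
spin first 0.0006 then t(cm) [ 0.57  0.09 -0.03] | tcp [472.4 276.9  52.5] yaw 1.024 tilt -1.0
meas [{'box': [268.7, 299.3, 313.9, 318.3], 'conf': 0.84}]
bed force [15.6  9.3 37.3] tcp bed [-3.6 66.9  2. ]
```

>>> {"fn": "send_rows", "kwargs": {"deltas": [{"tx": -0.1, "ty": 0, "tz": -0.17, "spin": 0, "grip": 0.5}, {"tx": -0.17, "ty": 0, "tz": 0.1, "spin": 0, "grip": 0.5}, {"tx": -0.17, "ty": 0, "tz": 0.1, "spin": 0, "grip": 0.5}, {"tx": 0, "ty": 0, "tz": 0, "spin": 0, "grip": 0.5}]}}

```text
time: 17.25
tcp_pos: [472.2, 272.9, 50.6]
ee_rot: [-0.0, 0.872, 0.49, 0.003]
wrist_force: [-5.1, 0.4, 25.8]
width: 0.568
gripper_force: 80.0
```

```bash
python3 chk.py | grep -v "^[016]"
```

```text
spin first 0.0006 then t(cm) [ 0.92 -0.1  -0.23] | tcp [472.2 272.9  50.6] yaw 1.024 tilt -1.0
meas [{'box': [272.9, 299.7, 310.7, 318.2], 'conf': 0.87}]
bed force [10.9  4.5 23.5] tcp bed [-7.6 65.   2.1]
```

>>> {"fn": "send_rows", "kwargs": {"deltas": [{"tx": -0.17, "ty": 0, "tz": 0.1, "spin": 0, "grip": 0.5}, {"tx": -0.17, "ty": 0, "tz": 0.1, "spin": 0, "grip": 0.5}, {"tx": 0, "ty": 0, "tz": 0, "spin": 0, "grip": 0.5}]}}

```text
time: 17.73
tcp_pos: [472.3, 272.7, 50.4]
ee_rot: [-0.001, 0.872, 0.489, 0.006]
wrist_force: [-6.4, 7.8, 35.8]
width: 0.567
gripper_force: 80.8
```

```bash
python3 chk.py | grep -v "^[016]"
```

```text
spin first -0.0014 then t(cm) [ 0.94 -0.12 -0.24] | tcp [472.3 272.7  50.4] yaw 1.022 tilt -0.9999
meas [{'box': [271.6, 298.3, 315.1, 318.3], 'conf': 0.92}]
bed force [20.8  9.5 29.4] tcp bed [-7.8 64.8  2.1]
```

>>> {"fn": "send_rows", "kwargs": {"deltas": [{"tx": -0.27, "ty": 0, "tz": -0.07, "spin": 0, "grip": 0.5}, {"tx": -0.17, "ty": 0, "tz": 0.1, "spin": 0, "grip": 0.5}, {"tx": -0.17, "ty": 0, "tz": 0.1, "spin": 0, "grip": 0.5}, {"tx": 0, "ty": 0, "tz": 0, "spin": 0, "grip": 0.5}]}}

```text
time: 18.32
tcp_pos: [472.5, 272.2, 50.3]
ee_rot: [-0.003, 0.873, 0.487, 0.012]
wrist_force: [-4.0, 22.7, 37.0]
width: 0.565
gripper_force: 80.8
```

```bash
python3 chk.py | grep -v "^[016]"; python3 - <<'E'
from h import *
o=[]
f=vision.grab_frame("side"); c=np.array((255,285)); im=cv2.resize(f["img"][285:335,255:335][:,:,::-1],None,fx=6,fy=6,interpolation=cv2.INTER_CUBIC)
for xc in (0,):
    h=np.array([(43,25,-9),(-43,25,-9),(-43,-25,-9),(31,25,13),(-29,25,13),(-29,-25,13),(43,25,-13),(-43,25,-13)],float)
    for a in proj(f,(h+[xc,65.5,13])@B.T+O): cv2.circle(im,tuple(int(v) for v in (a+.5-c)*6),2,(0,0,255),-1)
for a in proj(f,np.array([(-43,82,0),(-43,82,14),(-43,50,14),(-53,82,14)])@B.T+O): cv2.circle(im,tuple(int(v) for v in (a+.5-c)*6),2,(0,255,0),-1)
f=vision.grab_frame("top"); c=np.array((135,210)); i2=cv2.resize(f["img"][210:270,135:195][:,:,::-1],(300,300),interpolation=cv2.INTER_CUBIC)
for a in proj(f,(h+[0,65.5,13])@B.T+O): cv2.circle(i2,tuple(int(v) for v in (a+.5-c)*5),2,(0,0,255),-1)
for a in proj(f,np.array([(-43,82,14),(-43,50,14)])@B.T+O): cv2.circle(i2,tuple(int(v) for v in (a+.5-c)*5),2,(0,255,0),-1)
cv2.imwrite("pics/c10.png",np.hstack([im,i2]))
E
```

```text
spin first -0.0064 then t(cm) [ 0.97 -0.16 -0.25] | tcp [472.5 272.2  50.3] yaw 1.017 tilt -0.9997
meas []
bed force [33.4 15.2 23.4] tcp bed [-8.1 64.4  2.1]
```

It is stopped firm: 33 N along the slope against 23 N normal, with no more motion, so it is on the pins. I relax the push and then release.

>>> {"fn": "send_rows", "kwargs": {"deltas": [{"tx": 0.25, "ty": 0, "tz": -0.3, "spin": 0, "grip": 0.5}, {"tx": 0.2, "ty": -0.1, "tz": -0.2, "spin": 0, "grip": 0.5}, {"tx": 0, "ty": 0, "tz": 0, "spin": 0, "grip": 0.5}]}}

```text
time: 18.9
tcp_pos: [472.4, 272.4, 50.7]
ee_rot: [-0.001, 0.872, 0.489, 0.007]
wrist_force: [0.6, 11.3, 8.0]
width: 0.565
gripper_force: 77.3
```

```bash
python3 chk.py | grep -v "^[016]"
```

```text
spin first -0.0024 then t(cm) [ 0.96 -0.14 -0.21] | tcp [472.4 272.4  50.7] yaw 1.021 tilt -0.9999
meas [{'box': [271.8, 298.7, 313.5, 316.5], 'conf': 0.92}]
bed force [12.6  5.4  1.9] tcp bed [-7.8 64.6  2.4]
```

With almost no normal load it still pushes back with 12.6 N along the slope, so it is seated on the pins. I release and lift.

>>> {"fn": "send_rows", "kwargs": {"deltas": [{"tx": 0, "ty": 0, "tz": 0, "spin": 0, "grip": 0.75}, {"tx": 0, "ty": 0, "tz": 0, "spin": 0, "grip": 0.75}, {"tx": 0, "ty": 0, "tz": 0, "spin": 0, "grip": 0.75}, {"tx": 0, "ty": 0, "tz": -1, "spin": 0, "grip": 0.75}, {"tx": 0, "ty": 0, "tz": -3, "spin": 0, "grip": 0.75}, {"tx": 0, "ty": 0, "tz": -5, "spin": 0, "grip": 0.75}, {"tx": 0, "ty": 0, "tz": -5, "spin": 0, "grip": 0.75}, {"tx": 0, "ty": 0, "tz": 0, "spin": 0, "grip": 0.75}]}}

```text
time: 20.0
tcp_pos: [470.2, 268.7, 192.2]
ee_rot: [0.001, 0.872, 0.49, 0.005]
wrist_force: [0.2, 0.5, -1.2]
width: 0.75
gripper_force: 0.0
```

```bash
python3 chk.py; python3 - <<'E'
from h import *
for n in("top","side"):
    f=vision.grab_frame(n); print(n,vision.spot_in(f,"bail")[:2],proj(f,np.array([b2w((s*48,-126*np.sin(1.65),32+126*np.cos(1.65))) for s in(-1,0,1)])).round(1).tolist())
E
```

```text
20.0 [ 0.2  0.5 -1.2] 0.0 0.750054125833724
spin first 0.0003 then t(cm) [ 1.39 -0.15 13.94] | tcp [470.2 268.7 192.2] yaw 1.0237 tilt -0.9999
meas [{'box': [272.1, 299.7, 311.9, 316.1], 'conf': 0.94}]
0 0 [273.4 299.1] [317.6 322.2]
0 0.15 [273.9 294.2] [319.6 322. ]
6 0 [271.7 299.1] [316.2 322.2]
6 0.15 [272.2 294.1] [318.3 322.1]
12 0 [270. 299.] [314.8 322.3]
12 0.15 [270.6 294.1] [316.9 322.2]
bed force [-0.1  0.  -1.3] tcp bed [ 59.2  64.5 127.2]
top [{'box': [168.8, 167.6, 225.1, 234.9], 'conf': 0.85}] [[224.4, 189.4], [209.4, 179.1], [193.8, 168.3]]
side [{'box': [203.8, 271.7, 286.5, 293.6], 'conf': 0.66}] [[232.6, 276.7], [219.4, 275.6], [205.1, 274.3]]
```

```bash
python3 - <<'E'
from h import *
r=b2w((0,-126*np.sin(1.65),32+126*np.cos(1.65))); print(r); t=r+6*XB+[0,0,-17]
to(*t,YAW)
E
```

```text
[633.2187804  170.82105694  71.57920476]
spin first 0.0003 then t(cm) [ 1.04 19.28 13.16] | tcp [466.3 267.4 186.1] yaw 1.0237 tilt -1.0
```

>>> {"fn": "send_rows", "kwargs": {"deltas": [{"tx": 0.26, "ty": 4.8, "tz": 0, "spin": 0, "grip": 0.5}, {"tx": 0.26, "ty": 4.8, "tz": 0, "spin": 0, "grip": 0.5}, {"tx": 0.26, "ty": 4.8, "tz": 0, "spin": 0, "grip": 0.5}, {"tx": 0.26, "ty": 4.8, "tz": 0, "spin": 0, "grip": 0.5}, {"tx": 0, "ty": 0, "tz": 4, "spin": 0, "grip": 0.5}, {"tx": 0, "ty": 0, "tz": 3.5, "spin": 0, "grip": 0.5}, {"tx": 0, "ty": 0, "tz": 0, "spin": 0, "grip": 0.5}, {"tx": 0, "ty": 0, "tz": 0, "spin": 0, "grip": 0.5}]}}

```text
time: 21.3
tcp_pos: [637.2, 176.9, 112.9]
ee_rot: [0.0, 0.872, 0.49, 0.0]
wrist_force: [-0.3, 0.3, 0.2]
width: 0.503
gripper_force: 0.0
```

```bash
python3 - <<'E'
from h import *
to(636.3,175.9,54.6,YAW)
# rod seen by wrist camera: bright rod profile across tool y at rod middle vs predicted
f=vision.grab_frame("wrist"); r=np.array([b2w((x,-125.6,22)) for x in(-30,0,30,45)])
print(proj(f,r,True).round(0).tolist(), vision.spot_in(f,"bail")[:1])
cv2.imwrite("pics/w11.png",f["img"][:,:,::-1])
g=cv2.cvtColor(f["img"],cv2.COLOR_RGB2GRAY)
for x in(0,30,45):
    a=proj(f,b2w((x,-125.6,22)),True)[0]; r_,c_=int(round(a[1])),int(round(a[0])); print(x,r_,c_,g[r_,max(0,c_-40):c_+41:2].tolist())
# where the sink is: side diff
a=cv2.imread("pics/side0.png").astype(int); s=vision.grab_frame("side"); b=s["img"][:,:,::-1].astype(int)
d=(np.abs(a-b).max(2)>30)[285:335,255:335]
for row in d[8:42]: print("".join("#" if v else "." for v in row))
h=[(43,25,0),(43,25,4),(31,25,26),(-29,25,26),(-29,25,4),(-43,25,4),(-43,25,0),(-43,-25,4),(-29,-25,26)]
print((proj(s,(np.array(h,float)+[0,65,0])@B.T+O)-[255,293]).round(1).tolist())
E
```

```text
spin first 0.0005 then t(cm) [-0.14 -0.02  5.83] | tcp [637.2 176.9 112.9] yaw 1.0239 tilt -1.0
[[278.0, 268.0], [278.0, 244.0], [278.0, 213.0], [278.0, 194.0]] [{'box': [55.1, 184.2, 283.8, 295.8], 'conf': 0.92}]
0 244 278 [212, 212, 212, 171, 115, 116, 116, 116, 116, 116, 116, 115, 116, 113, 79, 86, 88, 90, 89, 88, 88, 85, 82, 106, 116, 115, 115, 115, 115, 115, 175, 155, 184, 185, 186, 187, 186, 187, 186, 186, 187]
30 213 278 [116, 116, 117, 117, 117, 116, 117, 116, 116, 116, 117, 116, 117, 75, 84, 87, 89, 89, 89, 89, 87, 85, 82, 85, 116, 115, 116, 115, 115, 115, 115, 115, 106, 104, 103, 103, 103, 116, 157, 185, 187]
45 194 278 [103, 104, 105, 105, 105, 105, 106, 106, 106, 107, 108, 108, 108, 108, 107, 107, 105, 94, 86, 95, 96, 95, 95, 86, 117, 117, 117, 117, 117, 117, 117, 117, 115, 103, 103, 103, 103, 103, 103, 103, 102]
................................................................................
................................................................................
................................................................................
.......###..........
[... 1916 characters left out ...]
#######
..........................................................######################
.................................................###############################
..................................................##############################
..................................................##############################
...................................................#############################
....................................................############################
......................................................##########################
[[40.6, 29.0], [41.2, 26.8], [47.7, 14.8], [62.1, 14.7], [58.9, 26.0], [62.1, 25.8], [61.5, 27.8], [39.9, 17.3], [39.7, 6.4]]
```

>>> {"fn": "send_rows", "kwargs": {"deltas": [{"tx": -0.1, "ty": -0.15, "tz": 2, "spin": 0, "grip": 0.5}, {"tx": 0, "ty": 0, "tz": 1.5, "spin": 0, "grip": 0.5}, {"tx": 0, "ty": 0, "tz": 1, "spin": 0, "grip": 0.5}, {"tx": 0, "ty": 0, "tz": 0.8, "spin": 0, "grip": 0.5}, {"tx": 0, "ty": 0, "tz": 0.5, "spin": 0, "grip": 0.5}, {"tx": 0, "ty": 0, "tz": 0, "spin": 0, "grip": 0.5}]}}

```text
time: 22.2
tcp_pos: [634.9, 176.7, 54.3]
ee_rot: [-0.0, 0.872, 0.49, -0.0]
wrist_force: [-0.3, -0.0, 0.0]
width: 0.501
gripper_force: 0.0
```

>>> {"fn": "send_rows", "kwargs": {"deltas": [{"tx": 0, "ty": 0, "tz": 0, "spin": 0, "grip": 0.08}, {"tx": 0, "ty": 0, "tz": 0, "spin": 0, "grip": 0.08}, {"tx": 0, "ty": 0, "tz": 0, "spin": 0, "grip": 0.08}, {"tx": 0, "ty": 0, "tz": 0, "spin": 0, "grip": 0.08}, {"tx": 0, "ty": 0, "tz": 0, "spin": 0, "grip": 0.08}]}}

```text
time: 22.82
tcp_pos: [635.0, 177.0, 55.2]
ee_rot: [-0.0, 0.872, 0.49, 0.0]
wrist_force: [-1.4, 0.8, 4.3]
width: 0.114
gripper_force: 58.9
```

```bash
python3 - <<'E'
from h import *
s=telemetry.read_state(); to(636.3,175.9,54.6,YAW); print((B.T@s["wrist_force"]).round(1))
f=vision.grab_frame("top"); print(vision.spot_in(f,"heat_sink_center")[:2])
h=np.array([(43,-25,4),(43,25,4),(-43,25,4),(-43,-25,4),(31,-25,26),(31,25,26),(-29,25,26),(-29,-25,26)],float)
for x in(0,6):
    q=proj(f,(h+[x,65,0])@B.T+O); print(x,q.min(0),q.max(0))
E
```

```text
spin first 0.0005 then t(cm) [-0.02  0.17  0.06] | tcp [635.  177.   55.2] yaw 1.0239 tilt -1.0
[2.1 1.7 3.7]
[{'box': [173.7, 236.5, 187.6, 253.8], 'conf': 0.58}, {'box': [227.3, 154.7, 244.5, 174.4], 'conf': 0.52}]
0 [145.68929166 224.27753797] [186.2500479  258.35011667]
6 [143.53781706 223.02405147] [184.28914984 257.210521  ]
```

The rod is gripped. I compute the swing rows.

```bash
python3 - <<'E'
import numpy as np
k=np.array([-1.65,-1.5,-1.34,-1.18,-1.02,-.86,-.7,-.54,-.38,-.22,-.06,.10,.26,.42,.58,.74,.90,1.02,1.14,1.24,1.34,1.42,1.48,1.52,1.57])
y=126*np.sin(k);z=126*np.cos(k);c=np.array([-.5*np.diff(z),-np.diff(y),-.866*np.diff(z)]).T/10
for a,b in zip(k[1:],c): print(a,b.round(2))
E
```

```text
-1.5 [-0.94  0.01 -1.64]
-1.34 [-1.   -0.3  -1.72]
-1.18 [-0.96 -0.62 -1.66]
-1.02 [-0.9  -0.91 -1.55]
-0.86 [-0.81 -1.19 -1.41]
-0.7 [-0.71 -1.43 -1.23]
-0.54 [-0.59 -1.64 -1.01]
-0.38 [-0.45 -1.8  -0.77]
-0.22 [-0.3  -1.92 -0.52]
-0.06 [-0.14 -1.99 -0.24]
0.1 [ 0.02 -2.01  0.03]
0.26 [ 0.18 -1.98  0.31]
0.42 [ 0.34 -1.9   0.58]
0.58 [ 0.48 -1.77  0.84]
0.74 [ 0.62 -1.59  1.07]
0.9 [ 0.74 -1.37  1.28]
1.02 [ 0.62 -0.87  1.07]
1.14 [ 0.67 -0.71  1.15]
1.24 [ 0.58 -0.47  1.01]
1.34 [ 0.61 -0.35  1.05]
1.42 [ 0.49 -0.19  0.86]
1.48 [ 0.38 -0.09  0.65]
1.52 [ 0.25 -0.04  0.44]
1.57 [ 0.31 -0.02  0.55]
```

>>> {"fn": "send_rows", "kwargs": {"deltas": [{"tx": -0.94, "ty": 0, "tz": -1.64, "spin": 0, "grip": 0.08}, {"tx": -1, "ty": -0.3, "tz": -1.72, "spin": 0, "grip": 0.08}, {"tx": -0.96, "ty": -0.62, "tz": -1.66, "spin": 0, "grip": 0.08}, {"tx": -0.9, "ty": -0.91, "tz": -1.55, "spin": 0, "grip": 0.08}, {"tx": 0, "ty": 0, "tz": 0, "spin": 0, "grip": 0.08}]}}

```text
time: 23.55
tcp_pos: [599.8, 152.5, 122.7]
ee_rot: [0.002, 0.872, 0.49, 0.001]
wrist_force: [3.1, -2.7, 1.5]
width: 0.109
gripper_force: 59.1
```

```bash
cat > sw.py <<'E'
from h import *
s=telemetry.read_state(); b=w2b(s["tcp_pos"]-6*XB+[0,0,17]); print(s["time"],"rod bed est",b.round(1),"th",np.arctan2(b[1],b[2]-32).round(3),"r",np.hypot(b[1],b[2]-32).round(1),"F",(B.T@s["wrist_force"]).round(1),s["gripper_force"].round(1))
f=vision.grab_frame("side"); print(vision.spot_in(f,"bail")[:1])
E
python3 sw.py
```

```text
Traceback (most recent call last):
  File "sw.py", line 2, in <module>
    s=telemetry.read_state(); b=w2b(s["tcp_pos"]-6*XB+[0,0,17]); print(s["time"],"rod bed est",b.round(1),"th",np.arctan2(b[1],b[2]-32).round(3),"r",np.hypot(b[1],b[2]-32).round(1),"F",(B.T@s["wrist_force"]).round(1),s["gripper_force"].round(1))
                                                                                                                                                                                                                         ^^^^^^^^^^^^^^^^^^^^^^^^
AttributeError: 'float' object has no attribute 'round'
```

```bash
sed -i 's/s\["gripper_force"\].round(1)/s["gripper_force"]/' sw.py; python3 sw.py
```

```text
23.55 rod bed est [   0.2 -106.6  100.6] th -0.999 r 126.8 F [ 0.2 -4.1  1.6] 59.08659517765045
[{'box': [222.2, 236.6, 285.3, 290.2], 'conf': 0.79}]
```

>>> {"fn": "send_rows", "kwargs": {"deltas": [{"tx": -0.81, "ty": -1.19, "tz": -1.41, "spin": 0, "grip": 0.08}, {"tx": -0.71, "ty": -1.43, "tz": -1.23, "spin": 0, "grip": 0.08}, {"tx": -0.59, "ty": -1.64, "tz": -1.01, "spin": 0, "grip": 0.08}, {"tx": -0.45, "ty": -1.8, "tz": -0.77, "spin": 0, "grip": 0.08}, {"tx": -0.3, "ty": -1.92, "tz": -0.52, "spin": 0, "grip": 0.08}, {"tx": -0.14, "ty": -1.99, "tz": -0.24, "spin": 0, "grip": 0.08}, {"tx": 0, "ty": 0, "tz": 0, "spin": 0, "grip": 0.08}]}}

```text
time: 24.52
tcp_pos: [498.7, 177.2, 175.9]
ee_rot: [0.003, 0.872, 0.49, -0.001]
wrist_force: [-2.9, -13.8, 26.3]
width: 0.104
gripper_force: 66.5
```

```bash
python3 sw.py
```

```text
24.525 rod bed est [ -0.5  -7.4 162.4] th -0.057 r 130.6 F [ 1.7 -4.7 29.4] 66.5107262134552
[{'box': [258.5, 217.9, 299.3, 291.3], 'conf': 0.77}]
```

The bail follows. The gripper presses 29 N inward, so I ease it outward by 5 mm and continue.

>>> {"fn": "send_rows", "kwargs": {"deltas": [{"tx": -0.25, "ty": 0, "tz": -0.43, "spin": 0, "grip": 0.08}, {"tx": 0.02, "ty": -2, "tz": 0.03, "spin": 0, "grip": 0.08}, {"tx": 0.18, "ty": -1.98, "tz": 0.31, "spin": 0, "grip": 0.08}, {"tx": 0.34, "ty": -1.9, "tz": 0.58, "spin": 0, "grip": 0.08}, {"tx": 0.48, "ty": -1.77, "tz": 0.84, "spin": 0, "grip": 0.08}, {"tx": 0, "ty": 0, "tz": 0, "spin": 0, "grip": 0.08}]}}

```text
time: 25.38
tcp_pos: [434.1, 227.2, 157.4]
ee_rot: [-0.001, 0.871, 0.491, -0.003]
wrist_force: [-4.0, 0.6, 2.7]
width: 0.101
gripper_force: 60.4
```

```bash
python3 sw.py
```

```text
25.375 rod bed est [ -1.8  73.7 141.8] th 0.591 r 132.2 F [-0.   3.7  3.1] 60.37622094154358
[{'box': [260.7, 240.7, 331.3, 292.6], 'conf': 0.98}]
```

>>> {"fn": "send_rows", "kwargs": {"deltas": [{"tx": 0.62, "ty": -1.59, "tz": 1.07, "spin": 0, "grip": 0.08}, {"tx": 0.74, "ty": -1.37, "tz": 1.28, "spin": 0, "grip": 0.08}, {"tx": 0.62, "ty": -0.87, "tz": 1.07, "spin": 0, "grip": 0.08}, {"tx": 0.67, "ty": -0.71, "tz": 1.15, "spin": 0, "grip": 0.08}, {"tx": 0.58, "ty": -0.47, "tz": 1.01, "spin": 0, "grip": 0.08}, {"tx": 0, "ty": 0, "tz": 0, "spin": 0, "grip": 0.08}]}}

```text
time: 26.22
tcp_pos: [410.8, 280.5, 102.0]
ee_rot: [-0.001, 0.872, 0.489, -0.001]
wrist_force: [-4.2, -1.3, 1.2]
width: 0.111
gripper_force: 61.7
```

```bash
python3 sw.py
```

```text
26.225 rod bed est [ -0.6 121.4  77.2] th 1.215 r 129.5 F [-2.3  2.9  2.7] 61.74146890640259
[{'box': [264.1, 284.0, 348.5, 292.4], 'conf': 0.79}]
```

>>> {"fn": "send_rows", "kwargs": {"deltas": [{"tx": 0.61, "ty": -0.35, "tz": 1.05, "spin": 0, "grip": 0.08}, {"tx": 0.49, "ty": -0.19, "tz": 0.86, "spin": 0, "grip": 0.08}, {"tx": 0.3, "ty": -0.07, "tz": 0.52, "spin": 0, "grip": 0.08}, {"tx": 0, "ty": 0, "tz": 0, "spin": 0, "grip": 0.08}]}}

```text
time: 26.82
tcp_pos: [413.1, 295.0, 78.4]
ee_rot: [-0.0, 0.872, 0.489, -0.001]
wrist_force: [-5.3, -0.4, -0.5]
width: 0.108
gripper_force: 64.7
```

```bash
python3 sw.py
```

```text
26.825 rod bed est [ -0.7 127.   49.9] th 1.431 r 128.3 F [-2.9  4.3  1.1] 64.7490119934082
[{'box': [263.6, 284.5, 342.8, 306.4], 'conf': 0.73}]
```

>>> {"fn": "send_rows", "kwargs": {"deltas": [{"tx": 0.15, "ty": -0.02, "tz": 0.26, "spin": 0, "grip": 0.08}, {"tx": 0.15, "ty": -0.02, "tz": 0.26, "spin": 0, "grip": 0.08}, {"tx": 0, "ty": 0, "tz": 0, "spin": 0, "grip": 0.08}]}}

```text
time: 27.3
tcp_pos: [414.2, 297.7, 73.5]
ee_rot: [-0.0, 0.872, 0.49, -0.001]
wrist_force: [-4.8, -1.5, -0.6]
width: 0.108
gripper_force: 65.3
```

```bash
python3 sw.py
```

```text
27.3 rod bed est [ -0.6 127.4  44.3] th 1.475 r 128.0 F [-3.6  3.3  1.4] 65.28457403182983
[{'box': [263.9, 285.1, 341.6, 307.3], 'conf': 0.62}]
```

>>> {"fn": "send_rows", "kwargs": {"deltas": [{"tx": 0.15, "ty": 0, "tz": 0.26, "spin": 0, "grip": 0.08}, {"tx": 0.1, "ty": 0, "tz": 0.17, "spin": 0, "grip": 0.08}, {"tx": 0.05, "ty": 0, "tz": 0.09, "spin": 0, "grip": 0.08}, {"tx": 0, "ty": 0, "tz": 0, "spin": 0, "grip": 0.08}]}}

```text
time: 27.9
tcp_pos: [415.5, 300.3, 68.4]
ee_rot: [-0.0, 0.872, 0.49, -0.001]
wrist_force: [-6.2, -0.7, -1.4]
width: 0.107
gripper_force: 65.9
```

```bash
python3 sw.py
```

```text
27.9 rod bed est [ -0.6 127.7  38.4] th 1.521 r 127.8 F [-4.   5.   0.7] 65.86641669273376
[{'box': [263.6, 285.5, 340.8, 311.0], 'conf': 0.8}]
```

>>> {"fn": "send_rows", "kwargs": {"deltas": [{"tx": 0.1, "ty": 0, "tz": 0.17, "spin": 0, "grip": 0.08}, {"tx": 0.05, "ty": 0, "tz": 0.09, "spin": 0, "grip": 0.08}, {"tx": 0, "ty": 0, "tz": 0, "spin": 0, "grip": 0.08}]}}

```text
time: 28.38
tcp_pos: [416.2, 301.3, 66.4]
ee_rot: [-0.0, 0.872, 0.49, -0.001]
wrist_force: [-5.8, -1.9, 3.5]
width: 0.109
gripper_force: 66.6
```

```bash
python3 sw.py
```

```text
28.375 rod bed est [ -0.6 127.7  36. ] th 1.539 r 127.7 F [-2.3  3.9  5.4] 66.59189343452454
[{'box': [263.4, 288.1, 325.8, 312.4], 'conf': 0.96}]
```

>>> {"fn": "send_rows", "kwargs": {"deltas": [{"tx": 0.1, "ty": 0, "tz": 0.17, "spin": 0, "grip": 0.08}, {"tx": 0.05, "ty": 0, "tz": 0.09, "spin": 0, "grip": 0.08}, {"tx": 0, "ty": 0, "tz": 0, "spin": 0, "grip": 0.08}]}}

```text
time: 28.85
tcp_pos: [416.3, 301.6, 65.9]
ee_rot: [0.0, 0.872, 0.49, -0.002]
wrist_force: [-10.1, -6.3, 22.8]
width: 0.108
gripper_force: 68.9
```

```bash
python3 sw.py
```

```text
28.85 rod bed est [ -0.7 127.7  35.4] th 1.544 r 127.7 F [ 2.2  5.3 25.1] 68.9473307132721
[{'box': [263.5, 286.4, 341.7, 312.9], 'conf': 0.8}]
```

The sleeve is bearing on the fins: 25 N with no further motion. I ease off, open a little and withdraw straight up.

>>> {"fn": "send_rows", "kwargs": {"deltas": [{"tx": -0.15, "ty": 0, "tz": -0.26, "spin": 0, "grip": 0.08}, {"tx": 0, "ty": 0, "tz": 0, "spin": 0, "grip": 0.08}, {"tx": 0, "ty": 0, "tz": 0, "spin": 0, "grip": 0.35}, {"tx": 0, "ty": 0, "tz": 0, "spin": 0, "grip": 0.35}, {"tx": 0, "ty": 0, "tz": 0, "spin": 0, "grip": 0.35}, {"tx": 0, "ty": 0, "tz": 0, "spin": 0, "grip": 0.35}]}}

```text
time: 29.7
tcp_pos: [417.9, 302.0, 65.9]
ee_rot: [0.0, 0.872, 0.49, 0.001]
wrist_force: [0.2, 0.6, -1.0]
width: 0.348
gripper_force: 0.0
```

>>> {"fn": "send_rows", "kwargs": {"deltas": [{"tx": 0, "ty": 0, "tz": -0.5, "spin": 0, "grip": 0.35}, {"tx": 0, "ty": 0, "tz": -1, "spin": 0, "grip": 0.35}, {"tx": 0, "ty": 0, "tz": -2, "spin": 0, "grip": 0.35}, {"tx": 0, "ty": 0, "tz": -4, "spin": 0, "grip": 0.35}, {"tx": 0, "ty": 0, "tz": -5, "spin": 0, "grip": 0.35}, {"tx": 0, "ty": 0, "tz": 0, "spin": 0, "grip": 0.35}, {"tx": 0, "ty": 0, "tz": 0, "spin": 0, "grip": 0.35}]}}

```text
time: 30.58
tcp_pos: [416.7, 301.6, 191.0]
ee_rot: [0.0, 0.872, 0.49, 0.0]
wrist_force: [-0.5, 0.2, -0.6]
width: 0.349
gripper_force: 0.0
```

```bash
python3 sw.py; python3 - <<'E'
from h import *
h=np.array([(43,-25,0),(43,25,0),(43,25,4),(-43,25,4),(-43,25,0),(-43,-25,4),(31,-25,26),(31,25,26),(-29,25,26),(-29,-25,26)],float)
for n in("side","top"):
    f=vision.grab_frame(n); print(n,vision.spot_in(f,"heat_sink_center")[:1],vision.spot_in(f,"bail")[:1])
    for x in(0,6):
        q=proj(f,(h+[x,65,0])@B.T+O); print(x,q.min(0).round(1),q.max(0).round(1))
    rr=proj(f,np.array([b2w((s*53,126*np.sin(1.57),32)) for s in(-1,1)]+[b2w((s*53,0,32)) for s in(-1,1)])); print(rr.round(1).tolist())
E
```

```text
30.575 rod bed est [ 62.2 127.4 143.7] th 0.851 r 169.4 F [-0.4  0.6 -0.5] 0.0
[{'box': [262.1, 285.6, 340.8, 313.1], 'conf': 0.82}]
side [{'box': [270.4, 300.9, 312.5, 320.6], 'conf': 0.63}] [{'box': [260.8, 287.2, 341.9, 312.9], 'conf': 0.74}]
0 [272.3 299. ] [317.1 322. ]
6 [270.7 298.9] [315.7 322.1]
[[340.0, 310.8], [315.8, 311.2], [284.3, 290.4], [256.5, 288.8]]
top [{'box': [145.9, 224.9, 185.6, 258.6], 'conf': 0.57}] [{'box': [134.8, 206.3, 202.7, 275.2], 'conf': 0.68}]
0 [145.5 224.1] [186.3 258.4]
6 [143.4 222.9] [184.3 257.2]
[[172.7, 275.0], [134.5, 254.1], [200.6, 231.7], [164.6, 209.5]]
```

Both cameras agree with the seated pose: the top box matches x ≈ 0, and the bail is at about 1.57. I hand in the job.

```bash
python3 -c "
from workcell import env
print(env.finish_job())"
```

```text
the job is handed in; nothing more can be done
None
```

I handed the job in at about 31 s; no verdict came back. By force and camera checks, the heat sink sits flat in the near station against the stop pins, the bail's sleeve rests on its fins, and the arm is clear. I did not re-measure the bystanders.

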